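Hardness-test a blade blank with the two-stage hand tester

ROBOT

A 6-joint arm with a two-finger parallel gripper is mounted at the origin on the work surface. World frame = base frame: x ahead of the robot, y to its left, z up, the work surface at z = 0. Lengths are in m, angles in rad, forces in N, time in s.
With the tool pointing down it reaches from about 0.25 to 0.775 m from the base axis. Payload 8.9 kg.
Tool frame: the origin (TCP) lies at the very end of the fingers, on their centre line; the grasp point (between the pads) lies 19 mm behind it; z points along the fingers, y is the line along which they close (so a half turn about z gives the same grasp; the last joint's range is limited). The gripper opens to 85 mm and grips with 20 to 120 N. Pads are 22 mm wide; open, the fingers measure 114 mm over their backs; the gripper's body (76 mm by 85 mm) begins 54 mm behind the grasp point. The pads swing forward as they close: fully open they stand 13 mm farther back than shut.
Start: joints at [1.166, 0.291, -0.153, 1.127, 0, 1.431], TCP at [0.138, 0.507, 0.231] pointing down, gripper open.
Joint ranges: [-2.52, 2.52], [-0.91, 1.74], [-1.3, 1.37], [-1.96, 2.02], [-1.52, 1.47], [-3.14, 3.14]. Speed limits (rad/s): [2.22, 2.22, 2.79, 3.14, 3.14, 3.14].

INTERFACE

Orientations are given as a unit quaternion [x, y, z, w].
In Python, from plant import bot, kinematics, monitor, viewer gives the robot as it stands. The module is installed in compiled form; this text tells all that it offers. Calls block until the motion is done:
- bot.goto(position, orientation): joint-space move of the TCP to a pose.
- bot.move_straight(position, rot=None, velocity=0.15): straight line of the TCP; rot=None keeps the orientation; velocity is the mean speed in m/s.
- bot.goto_joints(angles): joint-space move.
- bot.command_gripper(opening, force=None): finger opening in m; force is the grip in N (None keeps the last); returns when the fingers have stopped.
- bot.pause(seconds).
- kinematics.ik(position, orientation): joint angles nearest the present ones, or None.
- monitor.get_obs(): the state.
- viewer.get_image(name): name is "scene" or "top" or "wrist"; returns the picture (400x640x3 uint8, red, green, blue); there is no depth.
- viewer.camera_info(name): a dict with "fov_y" (degrees; the focal length in pixels is half the picture's height over the tangent of half this angle, whatever the lens; pixels are square), "cx", "cy" (the principal point, pixels), "xyz" and "rotation" of the camera in the world; the wrist camera has in their place "tool_from_camera" (4x4, takes a point from camera to tool coordinates, whose origin is the TCP and whose axes are the flange's). Camera axes: x right, y down, z forward; pixel columns grow to the right and rows downward; lengths in m; the calibration is good to about 2 mm. The wrist camera is an equidistant fisheye: a pixel r from the principal point sees the ray r / f radians off the axis. A picture is of the moment at which its call begins: read the wrist's pose just before it. camera_info takes no time and is no camera call.
A pose or a line that the arm cannot do raises bot.IKError and nothing moves.
- bot.finish_job(): hands the job in; it is judged then, once.
The state is a dict: "time": time; "joint_positions": joint angles; "dq": joint speeds; "tau": joint torques, N m; "position": TCP position; "orientation": TCP orientation; "wrist_force": force on the tool from outside, world axes, zero at the start; "wrist_torque": the same for the moment, N m; "gripper_width": finger opening in m; "grasp_force": force on a finger pad.
Only numpy, scipy, OpenCV 4.12 (cv2) and the standard library are available. Lean on these libraries where they do the work, as an engineer would, in place of code of your own. Each camera call takes 0.05 s, during which the arm holds its last target. There are 200 camera calls.

TASK

Check the hardness of the blade on the anvil: take the hand tester out of its wooden block, stand it square on the bright ground patch of the blade and press to the soft first stop, pause there for a second, then press on gently to the hard second stop and hold it for about two seconds without forcing it or marking any other place. Lift it off and put it gently back, upright and fully down in its hole in the block, leaving the blade and everything else where they are.

Things in the scene. Friction and masses are not known exactly. Their poses are not given: they have to be found in the camera images.
- tester: Hand hardness tester, loose round steel tool, 0.27 to 0.4 kg, hanging upright in the block's middle hole. Origin: centre of the nose's lower end; z up its axis. From the origin up: nose 23 mm diameter, 0 to 34 mm (first 5 mm: 17 mm); shoulder disc 42 mm diameter, 34 to 42 mm; ribbed barrel 29 mm diameter, 42 to 102 mm, white dial on top. A 10 mm pin sticks out below (see nose).
- nose (a point): Same point as the tester's origin. The pin sticks out below it by 11 to 17 mm (depends on the indenter fitted, not measured: feel for it) and is pushed in against springs: first 6 mm light, 1.5 rising to 3.5 N, to the first stop; there it stands until the push passes 10 N; then 4 mm stiff, 10 to 17 N, to the hard second stop, rigid beyond. Never over 23 N on the blade.
- grip (a point): Point on the tester's axis in its barrel, 63 mm above its origin: where to grip it from above, fingertips just over the shoulder, which then carries the push. The tools either side in the block stand 57 mm away along the block's y; along its x it is free. Keep the tester within 5 degrees of upright while pressing.
- knife: The blade on the anvil: loose full-tang knife blank of dark scaly steel, 222 mm long, 30 mm wide, 5 mm thick, 0.15 to 0.25 kg, lying flat on the anvil face, three small holes in its tang. Origin: underside, below the ground patch; x runs to the point (tang to -x), z up.
- patch (a point): Centre of the bright ground patch, 18 mm square, on the blade's upper face between tang and edge, over the anvil's face: the only place to be tested. About 95 mm above the bench.
- anvil: Small bench anvil, fixed, 90 mm high; face 125 by 56 mm, horn on its +x end 140 mm from the origin. Origin: centre of its underside.
- block: Wooden tool block, fixed, 78 (x) by 170 (y) by 70 mm high, with three holes 56 mm deep in its top along y. Origin: centre of its underside.
- well (a point): Centre of the mouth of the block's middle hole, 29 mm diameter, 56 mm deep, at the block's top 70 mm above the bench: the tester's place. With the tester fully down its shoulder rests on the block and its origin is 34 mm below this point.
- drift: Bystander: steel drift, 12 mm diameter, 98 mm long, standing loose in the block's hole 57 mm to the +y side of the tester, 42 mm sticking out. Origin: its lower end.
- chisel: Bystander: steel punch of the same size in the hole 57 mm to the -y side. Origin: its lower end.
- tin: Bystander: oil tin, 60 mm diameter, 110 mm high, on the bench. Origin: centre of its underside.
- file: Bystander: file 290 mm long with a wooden handle, lying on the bench along x.
- blank: Bystander: another blade blank, without a patch, lying on the bench at the left.
- brush: Bystander: wire brush, 250 mm, lying on the bench at the right.

How it is judged:
By the outcome, as a careful person would: the job done as asked, in the order asked, and still so for the second after the job is handed in, with the robot touching nothing.
It also fails if it takes over 72 s, if anything falls off the work surface, if the arm or the gripper's body presses on something with over 40 N, if the wrist force passes 120 N, or if a joint passes its speed limit or range.

## Working session

There is one attempt and no reset: what is moved stays moved. The work goes in short steps, each a Python script; the robot and the scene stay as the last script left them, time stands still between calls to the robot, and variables do not carry over. Pictures are saved under pics/ and viewed, at most 10 in all, crops included, and the job is handed in when it is done.

```bash
mkdir -p pics
python3 - <<'E'
from plant import bot, kinematics, monitor, viewer
import cv2
o=monitor.get_obs()
for k in ("time","position","orientation","wrist_force","gripper_width"): print(k,o[k])
for n in("scene","top","wrist"):
    print(n,viewer.camera_info(n)); cv2.imwrite(f"pics/{n}0.png",viewer.get_image(n)[:,:,::-1])
E
```

```text
time 0.0
position [0.13773626 0.50616108 0.23073655]
orientation [ 1.32523735e-01  9.91179621e-01 -6.22713721e-04 -1.78008570e-04]
wrist_force [ 0.44434966 -0.61409871 -0.18230793]
gripper_width 0.08544228327683825
scene {'fov_y': 48.72657072674011, 'cx': 317.3445089435945, 'cy': 197.15238740213564, 'xyz': array([1.22463571, 0.74711539, 0.95271202]), 'rotation': array([ 0.32501229,  0.84701822, -0.39011309, -0.15728612])}
top {'fov_y': 54.49466837227489, 'cx': 320.04875602218164, 'cy': 197.3249670227446, 'xyz': array([ 0.33108414, -0.01618627,  1.35816195]), 'rotation': array([ 0.71004601, -0.69913422,  0.04904953, -0.06811872])}
wrist {'fov_y': 65.70646984690485, 'cx': 315.7839226772268, 'cy': 206.47049884861067, 'tool_from_camera': array([[-4.12670207e-04, -9.53309441e-01, -3.01994931e-01,
         7.67529748e-02],
       [ 9.99999915e-01, -3.90020966e-04, -1.35298637e-04,
         4.73814668e-04],
       [ 1.11971132e-05, -3.01994961e-01,  9.53309521e-01,
        -1.42005490e-01],
       [ 0.00000000e+00,  0.00000000e+00,  0.00000000e+00,
         1.00000000e+00]])}
```

View pics/top0.png

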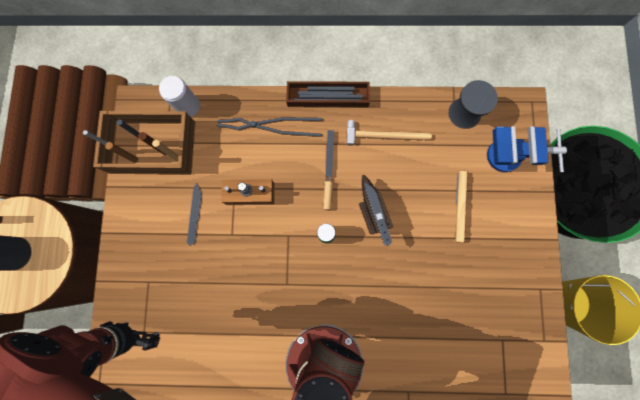

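View pics/scene0.png

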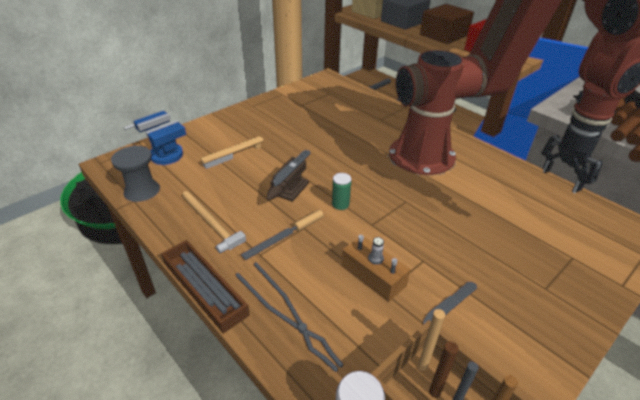

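Top view: the tester's dial is near (245,188) in the block, and the bright patch is near (380,215) on the anvil. I'll zoom in to measure both.

```bash
cat > h.py <<'E'
import numpy as np, cv2
from scipy.spatial.transform import Rotation as R
from plant import bot, kinematics, monitor, viewer
def ray(n,u,v,obs=None):
    c=viewer.camera_info(n); f=200/np.tan(np.radians(c["fov_y"]/2))
    x,y=u-c["cx"],v-c["cy"]
    if n!="wrist":
        return np.array(c["xyz"]), R.from_quat(c["rotation"]).apply([x/f,y/f,1])
    r=np.hypot(x,y); t=r/f; s=np.sin(t)/max(r,1e-9)
    T=c["tool_from_camera"]; W=R.from_quat(obs["orientation"])
    return np.array(obs["position"])+W.apply(T[:3,3]), W.apply(T[:3,:3]@np.array([x*s,y*s,np.cos(t)]))
def at(n,u,v,z,obs=None):
    p,d=ray(n,u,v,obs); return p+d*(z-p[2])/d[2]
def down(a): # quat: tool z down, tool y (closing line) at world angle a
    y=np.array([np.cos(a),np.sin(a),0]); z=np.array([0,0,-1.]); return R.from_matrix(np.c_[np.cross(y,z),y,z]).as_quat()
E
python3 - <<'E'
from h import *
im=cv2.imread("pics/top0.png")
a=cv2.resize(im[170:220,215:280],None,fx=6,fy=6,interpolation=cv2.INTER_CUBIC)
b=cv2.resize(im[170:250,350:400],None,fx=6,fy=6,interpolation=cv2.INTER_CUBIC)
o=np.zeros((480,700,3),np.uint8); o[:300,:390]=a; o[:480,400:700]=b
cv2.imwrite("pics/crop.png",o)
print(at("top",245,188,.138),at("top",380,215,.095))
E
```

```text
[0.56235218 0.2605863  0.138     ] [ 0.48653259 -0.17669969  0.095     ]
```

View pics/crop.png

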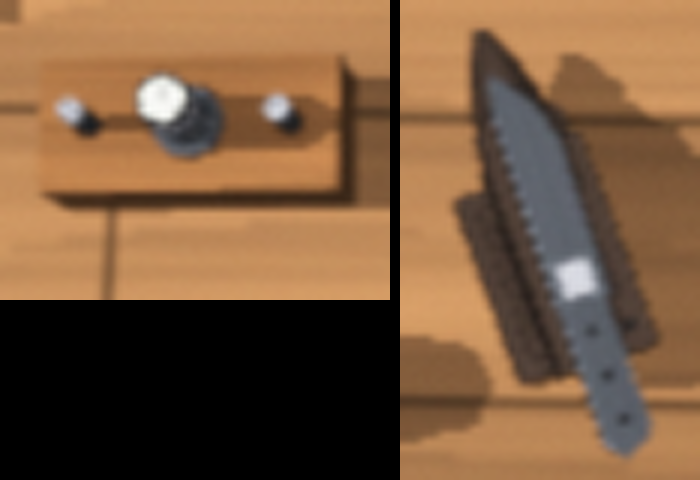

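Run:
```python
from h import *
def c(x,y,z): return at("top",(x+.5)/6-.5+215,(y+.5)/6-.5+170,z)[:2].round(4)
print("dial",c(161,99,.138),"blk",[c(*p,.07) for p in((40,58),(342,58),(40,192),(342,192),(191,125))],"tools",c(68,109,.112),c(277,108,.112))
P=at("top",176.5/6-.5+350,279.5/6-.5+170,.095);print("patch",P)
t=c(277,108,.112)-c(68,109,.112); blk=np.arctan2(t[1],t[0]); print("block y dir",np.degrees(blk))
D=c(161,99,.138)
# closing line along block x
for a in (blk+np.pi/2,blk-np.pi/2):
    for p in ([*D,.3],[*D,.08],[*P[:2],.2]):
        print(a,kinematics.ik(p,down(a)))
```

```text
dial [0.5685 0.2725] blk [array([0.6046, 0.359 ]), array([0.6067, 0.1866]), array([0.5275, 0.3544]), array([0.5298, 0.1837]), array([0.567 , 0.2708])] tools [0.5673 0.3296] [0.5693 0.2146]
patch [ 0.48292719 -0.17315372  0.095     ]
block y dir -89.00365210349509
0.017389551289330507 [0.3310829  0.48176087 0.31174296 1.40077842 0.         1.88448968]
0.017389551289330507 [ 0.3310829   0.60099654 -0.07629833  0.89350146  0.          1.88448968]
0.017389551289330507 [-0.48685091  0.28833286 -0.24164221  1.04082125  0.          1.06655587]
-3.124203102300463 [ 0.3310829   0.48176087  0.31174296  1.40077842  0.         -1.25710298]
-3.124203102300463 [ 0.3310829   0.60099654 -0.07629833  0.89350146  0.         -1.25710298]
-3.124203102300463 [-0.48685091  0.28833286 -0.24164221  1.04082125  0.         -2.07503678]
```

Run:
```python
from h import *
q=down(0.0174)
bot.goto([.568,.272,.25],q); bot.pause(.3)
o=monitor.get_obs(); im=viewer.get_image("wrist")
np.save("o1.npy",o,allow_pickle=True)
cv2.imwrite("pics/w1.png",im[:,:,::-1]); print(o["time"],o["position"],o["wrist_force"])
```

```text
2.2333 [0.56768204 0.27253067 0.25007184] [0.16688915 0.57983933 0.19341107]
```

View pics/w1.png

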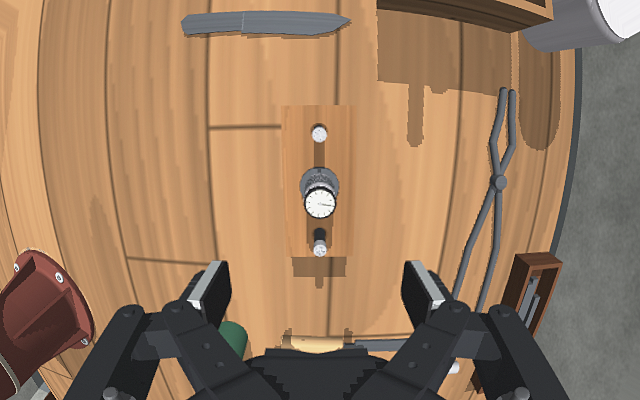

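Wrist view: the tester's dial is at (320,204), and the neighbouring tools' tops are at (319,133) and (320,250). The block's top is centred on the same column, with the fingers clear.

Run:
```python
from h import *
o=np.load("o1.npy",allow_pickle=True).item()
for n,u,v,z in(("dial",320,204,.138),("drift",319.5,133,.112),("chisel",320,250,.112),("c",283,106,.07),("c",352,106,.07)): print(n,at("wrist",u,v,z,o))
```

```text
dial [0.57191084 0.27192356 0.138     ]
drift [0.57056987 0.3306632  0.112     ]
chisel [0.57351043 0.21582456 0.112     ]
c [0.5331487  0.35556265 0.07      ]
c [0.60393235 0.35691873 0.07      ]
```

Run:
```python
from h import *
q=down(0.0174); G=[.570,.272]
def s(t):
    o=monitor.get_obs(); print(t,round(o["time"],2),o["position"].round(4),"F",o["wrist_force"].round(2),"M",o["wrist_torque"].round(2),"w",round(o["gripper_width"],4),"g",o["grasp_force"]); return o
bot.move_straight([*G,.12],q,.15); bot.move_straight([*G,.080],q,.06); bot.pause(.2); s("down")
bot.command_gripper(.027,25); s("grip25")
bot.command_gripper(.027,70); s("grip70")
bot.move_straight([*G,.09],q,.03); bot.pause(.3); s("lift")
```

```text
down 4.32 [0.5703 0.2721 0.0804] F [0.29 0.6  0.28] M [ 0.05 -0.08  0.08] w 0.0849 g 0.0
grip25 4.88 [0.5701 0.2721 0.0802] F [-0.71 -0.41  1.59] M [-0.01  0.01 -0.02] w 0.0284 g 24.666941463947296
grip70 5.09 [0.5701 0.272  0.0802] F [-0.78 -0.97  4.32] M [-0.06  0.1  -0.05] w 0.0278 g 46.65953457355499
lift 5.88 [0.5699 0.272  0.0899] F [-0.9   0.07 -3.7 ] M [ 0.01 -0.04 -0.01] w 0.0276 g 46.625744104385376
```

Run:
```python
from h import *
q=down(0.0174); G=[.570,.272]
def s(t):
    o=monitor.get_obs(); print(t,round(o["time"],2),o["position"].round(4),"F",o["wrist_force"].round(2),"M",o["wrist_torque"].round(2),"w",round(o["gripper_width"],4),"g",o["grasp_force"]); return o
bot.command_gripper(.015,80); s("grip80")
bot.move_straight([*G,.25],q,.12); s("up")
bot.goto([.483,-.173,.25],q); bot.pause(.4)
o=s("over"); im=viewer.get_image("wrist"); np.save("o2.npy",o,allow_pickle=True)
cv2.imwrite("pics/w2.png",im[:,:,::-1])
im=viewer.get_image("wrist")[130:330,220:420,::-1]
cv2.imwrite("pics/w2c.png",cv2.resize(im,None,fx=3,fy=3,interpolation=cv2.INTER_CUBIC))
```

```text
grip80 6.09 [0.57  0.272 0.09 ] F [-0.59 -0.39 -3.2 ] M [ 0.01 -0.01  0.02] w 0.0274 g 78.79733920097351
up 7.58 [0.5696 0.2719 0.2492] F [ 0.23  0.02 -3.44] M [ 0.01 -0.03  0.05] w 0.0274 g 78.84928822517395
over 9.63 [ 0.4831 -0.1728  0.25  ] F [-0.54  0.3  -2.15] M [ 0.04 -0.05 -0.01] w 0.0273 g 78.85587573051453
```

View pics/w2c.png

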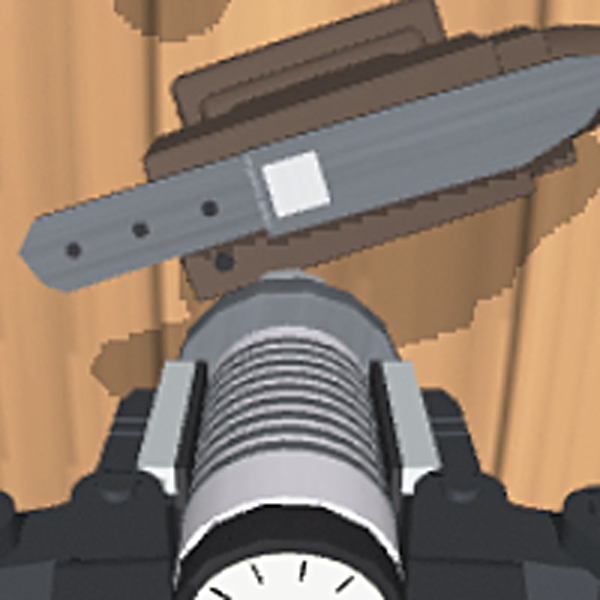

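Wrist crop: the patch's centre is at (296,184) in the crop, which is (318.3,191) in the full picture. The tester hangs upright between the pads, and its barrel is centred near crop column 291.

Run:
```python
from h import *
o=np.load("o2.npy",allow_pickle=True).item()
print("patch",at("wrist",318.3,191,.095,o))
# check tilt: barrel top edge / nose columns -> lateral x at known heights
z=o["position"][2]
for n,u,v,h in(("shoulder col",220+290/3,240,-.002),("dial",220+292/3,329,.058)): print(n,at("wrist",u,v,z+h,o))
# sub-pixel patch in top image
print(at("top",379.3,216.5,.095))
```

```text
patch [ 0.48621026 -0.17314609  0.095     ]
shoulder col [ 0.48394218 -0.15862313  0.24797657]
dial [ 0.48417698 -0.16626654  0.30797657]
[ 0.48157921 -0.1743884   0.095     ]
```

```bash
cat > press.py <<'E'
from h import *
q=down(0.0174); X,Y=.485,-.173
def F(n=6):
    f=[]
    for _ in range(n): bot.pause(.008); f.append(monitor.get_obs()["wrist_force"][2])
    return float(np.mean(f))
z=.161
bot.move_straight([X,Y,.17],q,.08); bot.move_straight([X,Y,z],q,.03); bot.pause(.4)
b=F(40); log=[]; print("base",b,monitor.get_obs()["position"].round(4))
def step(d,n=6):
    global z
    z-=d; bot.move_straight([X,Y,z],q,.01); bot.pause(.02); f=F(n)-b
    log.append((round(z*1e3,2),round(f,1))); return f
def hold(t,lo,hi,d):
    # keep force within band for t s
    t0=monitor.get_obs()["time"]; fs=[]
    while monitor.get_obs()["time"]-t0<t:
        f=F(8)-b; fs.append(round(f,1))
        if f>hi: step(-d)
    print("hold",fs)
ok=False
try:
    c=None
    while z>.136:
        f=step(.0005 if c is None or c-z<.0048 else .00015)
        if c is None and f>1.2: c=z; print("contact",z)
        if f>5.2: break
    else: raise RuntimeError("no first stop")
    print("first stop",z,f,"t",monitor.get_obs()["time"])
    hold(1.05,4,8.5,.0001)
    s1=z
    while s1-z<.007:
        f=step(.0003 if s1-z<.0035 else .00012,5)
        if f>18.9: break
    else: raise RuntimeError("no second stop")
    print("second stop",z,f,"t",monitor.get_obs()["time"])
    hold(2.0,18,20.8,.0001); ok=True
finally:
    o=monitor.get_obs(); print("ok",ok,o["position"].round(4),o["wrist_torque"].round(2))
    bot.move_straight([X,Y,.17],q,.03 if ok else .02)
    print(log); print(monitor.get_obs()["time"], F(10)-b)
E
python3 press.py
```

```text
base -3.064498743877482 [ 0.485 -0.173  0.161]
contact 0.1535
first stop 0.1472999999999999 5.877689196925348 t 22.5167
hold [6.2, 6.1, 6.5, 6.4, 6.9, 6.6, 6.7, 7.1, 7.1, 7.1, 7.2, 7.0, 7.5, 7.4, 7.6, 7.7]
second stop 0.14177999999999982 19.51670641939914 t 32.2167
hold [19.8, 20.3, 19.5, 19.6, 19.8, 19.7, 19.7, 19.8, 19.7, 19.8, 19.5, 19.8, 19.7, 19.6, 19.6, 19.7, 19.8, 19.7, 19.9, 19.6, 19.8, 20.0, 19.5, 19.6, 19.8, 19.6, 19.8, 20.0, 19.6, 19.8]
ok True [ 0.4852 -0.1732  0.1429] [0.28 0.75 0.04]
[(160.5, 0.3), (160.0, 0.2), (159.5, 0.0), (159.0, 0.2), (158.5, -0.1), (158.0, -0.3), (157.5, 0.0), (157.0, -0.3), (156.5, -0.1), (156.0, 0.1), (155.5, 0.0), (155.0, 0.3), (154.5, -0.1), (154.0, 0.3), (153.5, 1.3), (153.0, 1.8), (152.5, 2.2), (152.0, 2.6), (151.5, 2.3), (151.0, 2.6), (150.5, 2.8), (150.0, 2.5), (149.5, 3.0), (149.0, 3.1), (148.5, 3.2), (148.35, 3.3), (148.2, 3.5), (148.05, 3.7), (147.9, 3.8), (147.75, 3.3), (147.6, 3.8), (147.45, 3.9), (147.3, 5.9), (147.0, 9.9), (146.7, 10.8), (146.4, 11.3), (146.1, 11.7), (145.8, 11.9), (145.5, 12.6), (145.2, 12.9), (144.9, 13.6), (144.6, 13.6), (144.3, 14.5), (144.0, 14.7), (143.7, 15.0), (143.58, 15.1), (143.46, 15.2), (143.34, 15.3), (143.22, 15.7), (143.1, 15.8), (142.98, 15.9), (142.86, 16.2), (142.74, 16.5), (142.62, 16.8), (142.5, 16.7), (142.38, 17.3), (142.26, 17.2), (142.14, 17.1), (142.02, 18.3), (141.9, 18.6), (141.78, 19.5)]
35.3083 0.05796708225712166
```

Run:
```python
from h import *
q=down(0.0174)
bot.move_straight([.485,-.173,.25],q,.12); 
im1=viewer.get_image("wrist")
bot.goto([.570,.272,.25],q); bot.pause(.3)
o=monitor.get_obs(); print(o["time"],o["position"],o["wrist_force"],o["gripper_width"])
im=viewer.get_image("wrist")
c=lambda i: cv2.resize(i[130:330,220:420,::-1],None,fx=2,fy=2,interpolation=cv2.INTER_CUBIC)
cv2.imwrite("pics/w3.png",np.hstack([c(im1),c(im)]))
```

```text
38.2167 [0.57024025 0.27140356 0.25009873] [-0.79136503  0.46657478 -3.65358682] 0.02712160317715245
```

View pics/w3.png

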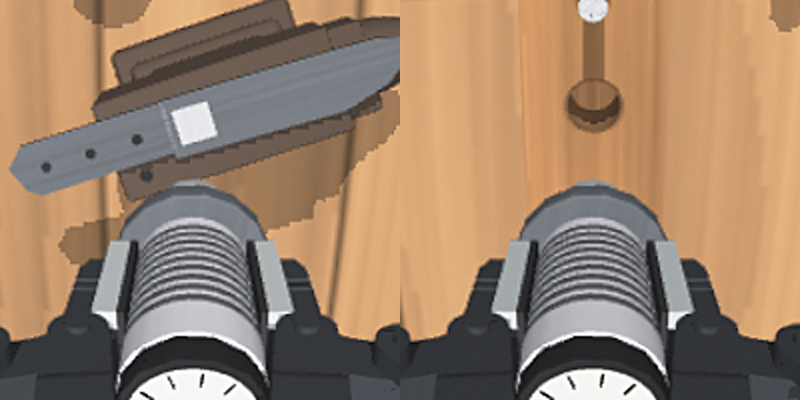

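The tester's pose in the grip is unchanged, since its nose and shoulder sit at the same pixels in both pictures. The blade hasn't moved, and the hole is at (317,182).

Run:
```python
from h import *
q=down(0.0174)
o=monitor.get_obs(); h=at("wrist",317,182,.07,o); print("hole",h)
X=.570; Y=.272
def F(n=6):
    f=[]
    for _ in range(n): bot.pause(.008); f.append(monitor.get_obs()["wrist_force"])
    return np.mean(f,0)
if abs(h[0]-X)>.0035 or abs(h[1]-Y)>.0035: raise SystemExit("check")
bot.move_straight([X,Y,.14],q,.12); bot.pause(.3); b=F(25); z=.14; log=[]
while z>.076:
    d=.004 if z>.086 else .0005
    z-=d; bot.move_straight([X,Y,z],q,.03); f=F()-b; log.append((round(z*1e3,1),*f.round(1)))
    if f[2]>2.5 or np.hypot(*f[:2])>6: break
print(log,monitor.get_obs()["time"])
```

```text
hole [0.57203421 0.27446432 0.07      ]
[(136.0, np.float64(0.2), np.float64(-0.1), np.float64(0.1)), (132.0, np.float64(0.5), np.float64(-0.2), np.float64(-0.2)), (128.0, np.float64(0.1), np.float64(0.0), np.float64(-0.1)), (124.0, np.float64(-0.4), np.float64(-0.1), np.float64(0.1)), (120.0, np.float64(0.1), np.float64(-0.3), np.float64(-0.1)), (116.0, np.float64(0.2), np.float64(0.0), np.float64(0.0)), (112.0, np.float64(0.0), np.float64(-0.3), np.float64(0.2)), (108.0, np.float64(0.4), np.float64(0.3), np.float64(-0.0)), (104.0, np.float64(0.1), np.float64(0.0), np.float64(0.4)), (100.0, np.float64(0.1), np.float64(0.1), np.float64(-0.1)), (96.0, np.float64(0.0), np.float64(-0.0), np.float64(-0.0)), (92.0, np.float64(0.2), np.float64(0.0), np.float64(0.0)), (88.0, np.float64(0.1), np.float64(-0.3), np.float64(-0.0)), (84.0, np.float64(0.0), np.float64(0.2), np.float64(0.1)), (83.5, np.float64(-0.2), np.float64(-0.4), np.float64(-0.3)), (83.0, np.float64(-0.0), np.float64(0.2), np.float64(0.0)), (82.5, np.float64(0.2), np.float64(-0.2), np.float64(0.3)), (82.0, np.float64(-0.1), np.float64(0.2), np.float64(0.0)), (81.5, np.float64(-0.3), np.float64(-0.6), np.float64(0.1)), (81.0, np.float64(-0.0), np.float64(-0.2), np.float64(-0.3)), (80.5, np.float64(0.2), np.float64(0.1), np.float64(0.3)), (80.0, np.float64(-1.6), np.float64(-1.0), np.float64(5.6))] 46.9083
```

Contact came at the expected height of 80 mm, so the tester is seated. Now I'll release it and check.

Run:
```python
from h import *
q=down(0.0174)
bot.command_gripper(.027,20); bot.command_gripper(.04,20); bot.command_gripper(.085); bot.pause(.2)
bot.move_straight([.570,.272,.15],q,.06); bot.move_straight([.570,.272,.25],q,.12); bot.pause(.3)
o=monitor.get_obs(); print(o["time"],o["wrist_force"],o["gripper_width"])
im=viewer.get_image("wrist"); print(at("wrist",320,204,.138,o))
t=viewer.get_image("top")[170:250,350:400]
c=cv2.resize(im[90:290,220:420],None,fx=2,fy=2,interpolation=cv2.INTER_CUBIC)
t=cv2.resize(t,(250,400),interpolation=cv2.INTER_CUBIC)
cv2.imwrite("pics/w4.png",np.hstack([c,t])[:,:,::-1])
```

```text
50.725 [0.17569142 0.71546526 0.44335629] 0.08486883822880477
[0.57396837 0.27145765 0.138     ]
```

View pics/w4.png

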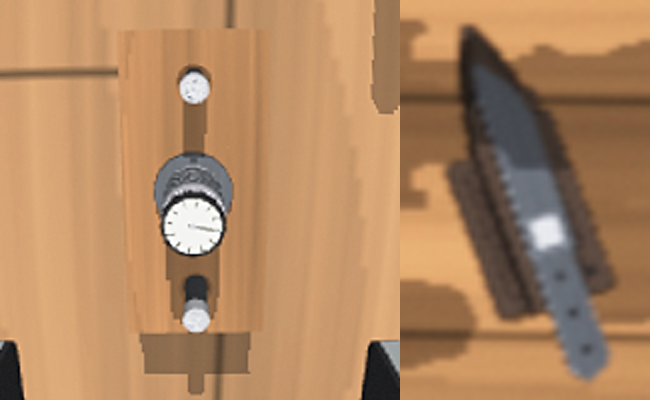

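The dial is at crop (193,224), about where it was at the start, with the tester upright in its hole and the neighbouring tools untouched. The blade and its patch at crop (546,232) haven't moved.

```bash
python3 -c "
from plant import bot
print(bot.finish_job())"
```

```text
the job is handed in; nothing more can be done
None
```

The job is handed in at about 51 s of the 72 s allowed: the tester was pressed on the patch to the first stop (about 7 N, held 1 s) and then the second (about 20 N, held 2 s), then put back upright and fully down in its hole, with the blade and the neighbouring tools unmoved.

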